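# Tidy the worktop: coasters in their holder, pens in the mug, small things sorted

### The job

Tidy the worktop: put the pile of four square coasters flat down in their snug wooden holder (take out any tea light left in it first; the pile goes in best tilted, low edge first along one wall), and stand every pen upright in the mug. Sort the small things: the clothes pegs in front of you into the grey tub, the tea lights into the white bowl. Leave mug, bowl, tub and holder standing upright, and do not shove the remote control or the matchbox about; what lies beyond the tub stays.

Things in the scene. Friction and masses are not known exactly. Their poses are not given: they have to be found in the camera images.
- coaster_holder: Loose dark wooden coaster holder, 0.7-1 kg: open square box, 89 mm outside, 31 mm high; inside 73 mm square, floor 6 mm thick, walls 25 mm above the floor. Walls at own +x and -x are full; those at own +y and -y have a 48 mm wide middle cut-out down to the floor, through which fingers holding the coasters along y fit. Origin: centre of underside, z up. A tea light may lie in it.
- holder_floor (a point): Centre of the coaster holder's inner floor, 6 mm above its underside; axes as the holder's.
- coaster_a: Square coaster of light wood with a cork underside, 68 mm x 68 mm x 7 mm, 30 g. The four equal coasters stand in one neat pile (28 mm high), edges within 2 mm and 2 degrees; this is number 1 from below. Origin: centre of the underside, x and y along its edges, z up. Four in the holder stand 3 mm proud of its walls.
- coaster_b: Square coaster of light wood with a cork underside, 68 mm x 68 mm x 7 mm, 30 g. The four equal coasters stand in one neat pile (28 mm high), edges within 2 mm and 2 degrees; this is number 2 from below. Origin: centre of the underside, x and y along its edges, z up. Four in the holder stand 3 mm proud of its walls.
- coaster_c: Square coaster of light wood with a cork underside, 68 mm x 68 mm x 7 mm, 30 g. The four equal coasters stand in one neat pile (28 mm high), edges within 2 mm and 2 degrees; this is number 3 from below. Origin: centre of the underside, x and y along its edges, z up. Four in the holder stand 3 mm proud of its walls.
- coaster_d: Square coaster of light wood with a cork underside, 68 mm x 68 mm x 7 mm, 30 g. The four equal coasters stand in one neat pile (28 mm high), edges within 2 mm and 2 degrees; this is number 4 from below. Origin: centre of the underside, x and y along its edges, z up. Four in the holder stand 3 mm proud of its walls.
- mug: White mug with a small leaf pattern, loose, 0.21-0.35 kg, 95 mm high, 92 mm wide at the rim; inside tapers from about 80 mm at the mouth to 62 mm at the floor, 8 mm above the underside. The cup axis is mug_mouth. Origin: on the underside, 15 mm off that axis towards the ear; own -y points to the ear, which ends 62 mm from the origin.
- mug_mouth (a point): Centre of the mug's mouth, at the height of the rim (95 mm above its underside).
- small_bowl: Plain white round bowl, loose, 115 mm across the rim, 56 mm high. Origin: centre of the underside. The tea lights belong in it.
- grey_tub: Dark grey plastic tub, standing firm, 118 mm (own x) x 200 mm over the rolled rim and the ear at its +y end (own y), 118 mm high; its opening is about 85 mm x 140 mm, centred on tub_floor. Origin: on the underside. The clothes pegs belong in it.
- tub_floor (a point): Centre of the tub's inner floor, 12 mm above its underside; x across, y along the tub. The rim is 106 mm above this point.
- pen_a: Black pen, 145 mm long (own y), 12 mm wide (own x), 9 mm high, 12 g, lying on the worktop. Origin: centre of the underside. Either end may be down in the mug. There are one or two pens; an absent one reads None from the start.
- pen_b: Black pen, 145 mm long (own y), 12 mm wide (own x), 9 mm high, 12 g, lying on the worktop. Origin: centre of the underside. Either end may be down in the mug. There are one or two pens; an absent one reads None from the start.
- peg_a: Wooden clothes peg, 72 mm long (own y), 15 mm wide (own x), 12 mm high, 12 g, lying on the worktop. Origin: centre of the underside. Up to three; an absent one reads None from the start.
- peg_b: Wooden clothes peg, 72 mm long (own y), 15 mm wide (own x), 12 mm high, 12 g, lying on the worktop. Origin: centre of the underside. Up to three; an absent one reads None from the start.
- peg_c: Wooden clothes peg, 72 mm long (own y), 15 mm wide (own x), 12 mm high, 12 g, lying on the worktop. Origin: centre of the underside. Up to three; an absent one reads None from the start.
- tea_light_a: Tea light (small round candle in a metal cup), 38 mm across, 17 mm high, lying in the coaster holder at the start, on its floor. Origin: centre of the underside. Up to two; an absent one reads None from the start.
- tea_light_b: Tea light (small round candle in a metal cup), 38 mm across, 17 mm high, standing on the worktop. Origin: centre of the underside. Up to two; an absent one reads None from the start.
- monitor_corner (a point): Nearest lower corner of the monitor, a tall screen that stands slantwise from here to the far left, 50 to 420 mm above the worktop: keep the wrist and the gripper's long side clear of it.
- remote: Black remote control, 192 mm (own x) x 48 mm x 19 mm, loose, lying at the right; not to be moved. Origin: centre of the underside.
- matchbox: Blue matchbox, 37 mm x 53 mm x 16 mm, loose, lying at the far left; not to be moved. Origin: centre of the underside.

How it is judged:
By the outcome, as a careful person would: the job done as asked, in the order asked, and still so for the second after the job is handed in, with the robot touching nothing.
Of pen_a, pen_b only 1 to 2 are there at a start; the rules pass over those that are not, and their reading is None.
Of peg_a, peg_b, peg_c, tea_light_a, tea_light_b only 4 to 5 are there at a start; the rules pass over those that are not, and their reading is None.
At some moment in a run one of pen_a, pen_b, peg_a, peg_b, peg_c, tea_light_b may be knocked a few centimetres aside while the robot is not near it.
Once in a run the grip may slacken for a moment while it holds something.
It also fails if it takes over 210 s, if anything falls off the work surface, if the arm or the gripper's body presses on something with over 40 N, if the wrist force passes 120 N, or if a joint passes its speed limit or range.

### The arm

A 7-joint arm with a two-finger parallel gripper is mounted at the origin on a cart in front of the work surface, level with it; the furniture and walls round the work are solid. World frame = base frame: x ahead of the robot, y to its left, z up, the work surface at z = 0. Lengths are in m, angles in rad, forces in N, time in s.
With the tool pointing down it reaches from about 0.35 to 0.9 m from the base axis. Payload 8.1 kg.
Tool frame: the origin (TCP) lies midway between the tips of the shut fingers; the grasp point (between the pads) lies arm.grasp_offset behind it (arm.grasp_offset is the distance from the TCP to the grasp point, in m); z points along the fingers, y is the line along which they close (so a half turn about z gives the same grasp; the last joint's range is limited). The gripper opens to 92 mm and grips with 3 to 60 N. Pads are 19 mm wide; open, the fingers measure 130 mm over their backs; the gripper's body (75 mm by 190 mm) begins 47 mm behind the grasp point.
Start: joints at [-1.351, 0.434, 0.025, 1.573, -0.012, 1.134, -0.075], TCP at [0.198, 0.593, 0.227] pointing down, gripper open.
Joint ranges: [-2.62, 2.62], [-0.44, 2.09], [-1.27, 1.32], [0.08, 2.57], [-1.32, 4.46], [0.12, 2], [-2.74, 2.74]. Speed limits (rad/s): [2.22, 2.22, 3.01, 3.01, 3.14, 3.14, 3.14].

### API

Orientations are given as a rotation vector (axis times angle).
In Python, from cell import observe, imaging, arm gives the robot as it stands.
- The arm moves only by the tool apply_moves, never from a script. Its argument "commands" is a list of rows, each a list of 5 numbers: the opening in per cent of the stroke, from 0 (shut) to 100 (fully open), then the shift along the world's x, y, z in units of 0.06 m (1.0 is 0.06 m), then the turn about the world's z in units of 0.5 rad (1.0 is 0.5 rad). A call has 1 to 12 rows; each row shifts and turns the commanded pose from where the row before left it; what a row does not reach is not made up. A row lasts 1/8 s, in which the tool goes at most 62.5 mm and 10.7 degrees, less where a joint would pass 70% of its speed; a pose out of reach is approached as far as the arm can. A call with a number of a shift or a turn outside -1 to 1 is refused whole. A call with a gripper value outside its range is refused whole. The fingers move at their own pace and stop on an object; "newtons" is the grip in N (left out, the last holds). Time passes only in rows, so rows that do not move let the fingers close. It gives the time, the measured TCP pose, the force, the opening and the grip force at its end, in the units of the state.
- observe(): the state, without advancing time (a new reading comes with each control period).
- imaging.get_image(name): name is "scene" or "top" or "wrist"; returns (picture, depth): 480x640x3 uint8, red, green, blue; 480x640 float32, m along the optical axis (not along the pixel's ray), 0 where there is no reading.
- imaging.camera_params(name): a dict with "camera_matrix" (3x3 intrinsics, pixels), "origin" and "rotation" of the camera in the world; the wrist camera has in their place "tool_from_camera" (4x4, takes a point from camera to tool coordinates, whose origin is the TCP and whose axes are the flange's). Camera axes: x right, y up, looking along -z (the intrinsics and any distortion apply to the point x, -y, -z); pixel columns grow to the right and rows downward; lengths in m; the calibration is good to about 2 mm. A picture is of the moment at which its call begins: read the wrist's pose just before it. camera_params takes no time and is no camera call.
- arm.sign_off(): hands the job in; it is judged then, once.
The state is a dict: "clock": time; "joints": joint angles; "dq": joint speeds; "joint_efforts": joint torques, N m; "position": TCP position; "ee_rot": TCP orientation; "force": force on the tool from outside, world axes, zero at the start; "ft_torque": the same for the moment, N m; "width": opening from 0.0 (shut) to 1.0 (fully open); "gripper_force": force on a finger pad.
Only numpy, scipy, OpenCV 4.12 (cv2) and the standard library are available. Lean on these libraries where they do the work, as an engineer would, in place of code of your own. Each camera call takes 0.05 s, during which the arm holds its last target. There are 200 camera calls.

## Working session

There is one attempt and no reset: what is moved stays moved. The work goes in short steps, Python scripts to look and compute and a tool call to move; the robot and the scene stay as the last step left them, time stands still between calls to the robot, and variables do not carry over. Pictures are saved under pics/ and viewed, at most 14 in all, crops included, and the job is handed in when it is done.

Besides the shell and the picture viewer there is one more tool, called after "Request:" by a JSON object that holds its "fn" and its "kwargs", one argument or row to a line. apply_moves: Moves the arm, as the interface text tells. Its arguments: {"type":"object","properties":{"commands":{"type":"array"},"newtons":{"type":"number"}},"required":["commands"]}

```bash
mkdir -p pics; ls
cat > h.py <<'E'
import numpy as np, cv2
from cell import observe, imaging, arm
from scipy.spatial.transform import Rotation as R
def cam(name, st=None):
    p=imaging.camera_params(name); K=np.array(p['camera_matrix'])
    if name=='wrist':
        st=st or observe(); T=np.eye(4); T[:3,:3]=R.from_rotvec(st['ee_rot']).as_matrix(); T[:3,3]=st['position']
        M=T@np.array(p['tool_from_camera']); return K,M[:3,:3],M[:3,3],p
    return K,np.array(p['rotation']),np.array(p['origin']),p
def shot(name, f):
    st=observe(); c=cam(name,st); im,d=imaging.get_image(name)
    cv2.imwrite(f'pics/{f}.png',im[:,:,::-1]); np.savez(f'pics/{f}.npz',im=im,d=d,K=c[0],Rm=c[1],o=c[2])
    return im,d,c
def load(f):
    z=np.load(f'pics/{f}.npz'); return z['im'],z['d'],(z['K'],z['Rm'],z['o'])
def cloud(d,c):
    K,Rm,o=c[:3]; v,u=np.mgrid[:d.shape[0],:d.shape[1]]
    P=np.stack([(u-K[0,2])/K[0,0]*d,-(v-K[1,2])/K[1,1]*d,-d],-1)
    W=P@Rm.T+o; W[d==0]=np.nan; return W
def ray(u,v,z,c):
    K,Rm,o=c[:3]; r=Rm@np.array([(u-K[0,2])/K[0,0],-(v-K[1,2])/K[1,1],-1]); return o+r*(z-o[2])/r[2]
E
python3 - <<'E'
from h import *
for n in('scene','top'):
    im,d,c=shot(n,n+'0'); print(n,c[0].tolist(),c[1].round(3).tolist(),c[2],[k for k in c[3]],(d>0).mean())
print(cam('wrist')[3]); s=observe(); print(s, arm.grasp_offset)
E
```

```text
pics
scene [[547.2939570865872, 0.0, 313.62925425157215], [0.0, 547.2939570865872, 240.33298257122925], [0.0, 0.0, 1.0]] [0.514, -1.35, -2.129] [-0.36281865  1.21304634  0.73978543] ['camera_matrix', 'origin', 'rotation'] 0.9399348958333333
top [[513.7886798833862, 0.0, 320.6900187276863], [0.0, 513.7886798833862, 243.60118731949066], [0.0, 0.0, 1.0]] [0.109, -0.122, -1.579] [0.32226847 0.13606458 1.4807981 ] ['camera_matrix', 'origin', 'rotation'] 0.9960123697916666
{'camera_matrix': array([[352.53162692,   0.        , 315.4118086 ],
       [  0.        , 352.53162692, 237.13133292],
       [  0.        ,   0.        ,   1.        ]]), 'tool_from_camera': array([[-9.79201852e-05,  9.66773429e-01,  2.55634754e-01,
         6.93912528e-02],
       [ 9.99999777e-01, -7.42124185e-05,  6.63707712e-04,
         6.97263903e-04],
       [ 6.60626254e-04,  2.55634762e-01, -9.66773206e-01,
        -1.57522970e-01],
       [ 0.00000000e+00,  0.00000000e+00,  0.00000000e+00,
         1.00000000e+00]])}
{'clock': 0.1, 'joints': array([-1.350597  ,  0.43514178,  0.02496432,  1.57399438, -0.01160282,
        1.13399519, -0.07511588]), 'dq': array([-3.37699919e-05, -9.07644332e-04, -8.95195289e-04, -1.93864719e-03,
       -7.29152919e-04, -6.12823721e-04,  1.37699300e-03]), 'joint_efforts': array([ 2.36968124e-03, -6.69124818e+01,  9.87553485e-01, -3.15144897e+01,
       -6.05875324e-02,  3.73442844e-02,  7.68085329e-05]), 'position': array([0.19816445, 0.59227618, 0.22603503]), 'ee_rot': array([-5.04957398e-01, -3.10063911e+00,  2.18306632e-03]), 'force': array([ 0.53212544, -0.04964881, -0.36737021]), 'ft_torque': array([-0.00010692,  0.02558845, -0.01392257]), 'gripper_force': 0.0, 'width': 0.9980173347709818} 0.0188
```

Run:
```python
s=open('h.py').read().replace("np.array(p['rotation']),","R.from_rotvec(p['rotation']).as_matrix(),"); open('h.py','w').write(s)
from h import *
for n in('scene','top'):
    im,d,_=load(n+'0'); c=cam(n); np.savez(f'pics/{n}0.npz',im=im,d=d,K=c[0],Rm=c[1],o=c[2]); print(c[1].round(3).tolist())
    cv2.imwrite(f'pics/{n}0b.png',cv2.resize(im[:,:,::-1],(800,600),interpolation=cv2.INTER_CUBIC))
W=cloud(d,c); print(W[240,320],W[100,100],W[400,500])
```

```text
[[-0.769, 0.252, -0.587], [-0.639, -0.335, 0.693], [-0.022, 0.908, 0.419]]
[[-0.012, 0.989, -0.146], [-1.0, -0.011, 0.009], [0.008, 0.146, 0.989]]
[ 0.55234484  0.12391433 -0.00294051] [0.95631045 0.75388878 0.07116134] [ 0.07186634 -0.42263426 -0.14205659]
```

View pics/top0b.png

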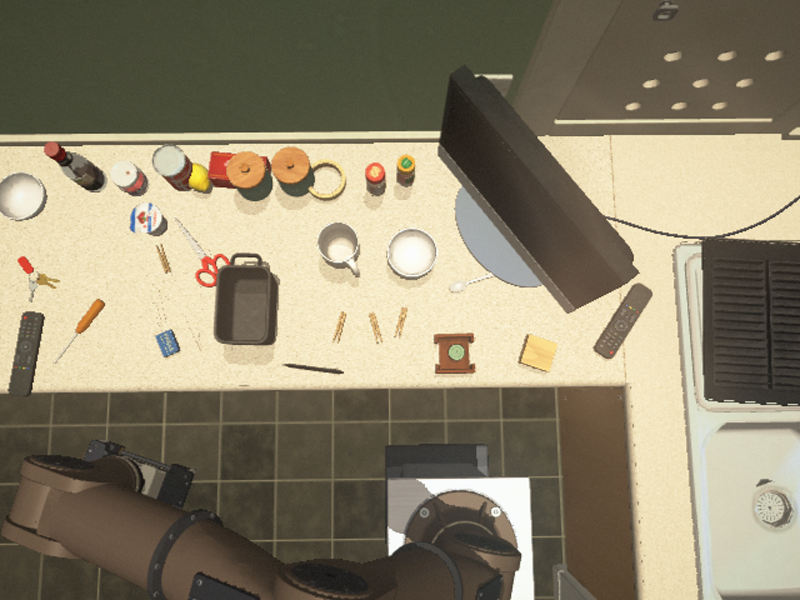

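View pics/scene0b.png

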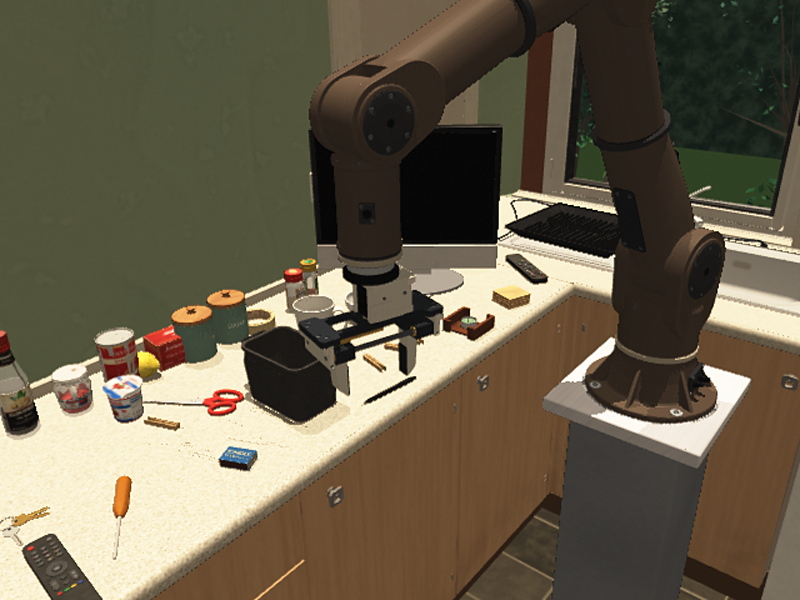

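Run:
```python
from h import *
im,d,c=load('top0'); W=cloud(d,c)
def info(name,u0,v0,u1,v1,zmin,zmax=.5):
    u0,v0,u1,v1=[int(t*.8) for t in(u0,v0,u1,v1)]
    w=W[v0:v1,u0:u1].reshape(-1,3); w=w[(w[:,2]>zmin)&(w[:,2]<zmax)]
    if len(w)<5: print(name,len(w));return
    r=cv2.minAreaRect((w[:,:2]*1000).astype(np.float32))
    print(name,len(w),'z',np.percentile(w[:,2],[5,50,95]).round(3),'rect mm',np.round(r[0]),np.round(r[1]),round(r[2],1))
info('table',500,300,540,320,-1)
info('table2',300,380,400,384,-1)
info('holder',425,325,485,380,.012)
info('pile',510,325,565,380,.012)
info('pegL',325,305,352,347,.004);info('pegM',366,305,386,350,.004);info('pegR',390,300,412,342,.004)
info('pen',278,355,350,380,.003)
info('bowl',380,220,442,285,.045);info('mug',312,215,365,275,.08)
info('tub',205,245,285,355,.1);info('matchbox',150,325,182,360,.008);info('remote',590,280,655,360,.01)
info('scis',165,215,230,290,.003)
crop=im[230:310,200:470]; cv2.imwrite('pics/c1.png',cv2.resize(crop[:,:,::-1],(800,237),interpolation=cv2.INTER_CUBIC))
```

```text
table 512 z [-0.005 -0.001  0.005] rect mm [ 527. -154.] [93. 46.] 89.2
table2 239 z [-0.006 -0.001  0.005] rect mm [365. 242.] [226.   6.] 89.3
holder 384 z [0.013 0.027 0.034] rect mm [425.   3.] [88. 88.] 0.8
pile 606 z [0.02  0.027 0.033] rect mm [ 424. -188.] [71. 68.] 70.1
pegL 137 z [0.004 0.008 0.016] rect mm [493. 269.] [90. 58.] 0.2
pegM 119 z [0.004 0.009 0.016] rect mm [492. 184.] [43. 96.] 89.6
pegR 113 z [0.004 0.009 0.015] rect mm [504. 125.] [93. 45.] 1.7
pen 252 z [0.003 0.005 0.011] rect mm [399. 324.] [163.  54.] 89.3
bowl 204 z [0.047 0.052 0.058] rect mm [655.  96.] [111. 114.] 88.9
mug 229 z [0.081 0.089 0.097] rect mm [670. 258.] [100.  92.] 71.8
tub 735 z [0.103 0.115 0.121] rect mm [545. 465.] [120. 200.] 88.8
matchbox 260 z [0.01  0.016 0.021] rect mm [457. 659.] [55. 39.] 24.1
remote 1381 z [0.012 0.018 0.38 ] rect mm [ 536. -341.] [181. 194.] 51.9
scis 816 z [0.003 0.007 0.116] rect mm [661. 584.] [201. 179.] 1.6
```

View pics/c1.png

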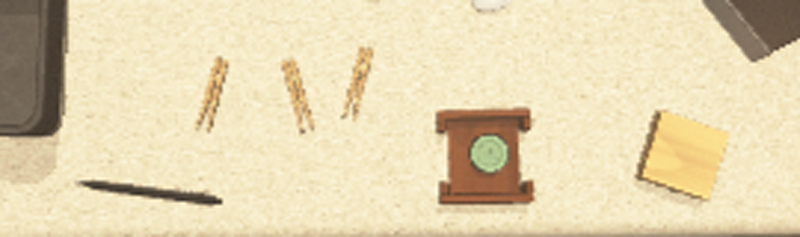

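Request:
{"fn": "apply_moves", "kwargs": {
  "commands": [
    [100,0.31,-0.82,0,0.054],
    [100,0.31,-0.82,0,0.054],
    [100,0.31,-0.82,0,0.054],
    [100,0.31,-0.82,0,0.054],
    [100,0.31,-0.82,0,0.054],
    [100,0.31,-0.82,0,0.054],
    [100,0.31,-0.82,0,0.054],
    [100,0.31,-0.82,0,0.054],
    [100,0.31,-0.82,0,0.054],
    [100,0.31,-0.82,0,0.054],
    [100,0.31,-0.82,0,0.054],
    [100,0,0,0,0]
  ]
}}

```text
clock: 1.6
position: [0.4036, 0.0479, 0.2268]
ee_rot: [0.05, 3.141, -0.001]
force: [-0.1, 0.0, 0.9]
width: 1.004
gripper_force: 0.0
```

Request:
{"fn": "apply_moves", "kwargs": {
  "commands": [
    [100,0.3,-0.8,0,0.06],
    [100,0,0,0,0],
    [100,0,0,0,0]
  ]
}}

```text
clock: 1.98
position: [0.4205, 0.0044, 0.2265]
ee_rot: [0.006, -3.141, -0.001]
force: [-0.4, 0.9, -0.1]
width: 1.0
gripper_force: 0.0
```

Run:
```python
from h import *
im,d,c=shot('wrist','w1'); s=observe(); print(s['position'],s['ee_rot'],s['joints'].round(2)); W=cloud(d,c)
print(W[::60,::80,:].round(3).tolist()[3:6])
cv2.imwrite('pics/w1b.png',cv2.resize(im[:,:,::-1],(800,600),interpolation=cv2.INTER_CUBIC))
```

```text
[0.42041129 0.00472215 0.22650052] [ 8.22503781e-03 -3.14084095e+00 -5.00354997e-04] [-0.52  0.09  0.42  2.06 -0.04  1.    1.5 ]
[[[0.39, -0.336, -0.001], [0.39, -0.249, 0.001], [0.39, -0.163, -0.001], [0.389, -0.076, 0.0], [0.386, 0.01, 0.03], [0.388, 0.096, 0.0], [nan, nan, nan], [0.387, 0.266, 0.005]], [[0.453, -0.335, 0.017], [0.457, -0.262, -0.002], [0.45, -0.159, 0.025], [0.456, -0.08, 0.0], [0.454, 0.01, 0.006], [0.456, 0.101, -0.001], [0.455, 0.192, -0.001], [0.455, 0.282, -0.001]], [[0.384, -0.063, 0.314], [0.384, -0.046, 0.314], [0.409, -0.054, 0.259], [0.53, -0.084, -0.001], [0.529, 0.011, -0.0], [0.529, 0.105, 0.001], [0.409, 0.069, 0.259], [0.384, 0.058, 0.314]]]
```

View pics/w1b.png

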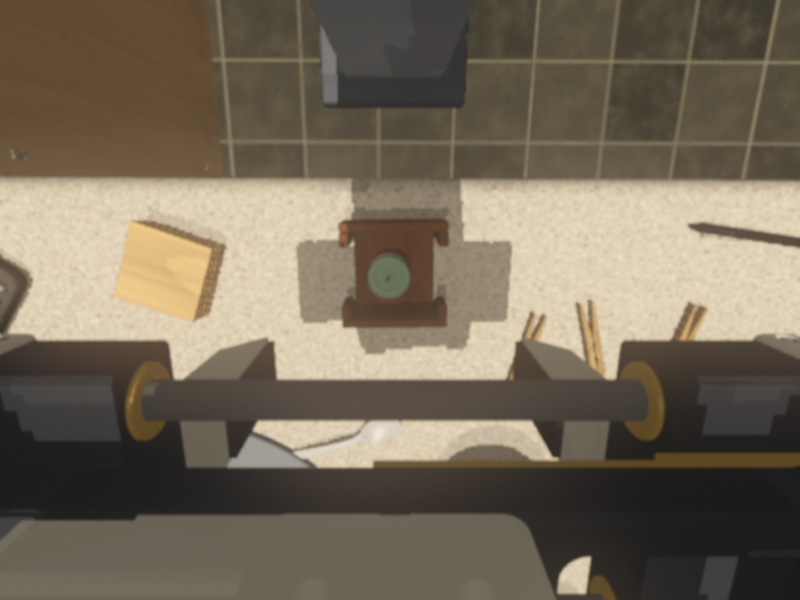

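```bash
cat >> h.py <<'E'
def rect(W,m):
    w=W[m]; r=cv2.minAreaRect((w[:,:2]*1000).astype(np.float32)); return len(w),np.round(r[0],1),np.round(r[1],1),round(r[2],2)
def box(sh,u0,v0,u1,v1,s=1.0):
    m=np.zeros(sh,bool); m[int(v0*s):int(v1*s),int(u0*s):int(u1*s)]=1; return m
E
python3 - <<'E'
from h import *
im,d,c=load('w1'); W=cloud(d,c); Z=W[...,2]; b=lambda *a:box(d.shape,*a,s=.8)
hsv=cv2.cvtColor(im,cv2.COLOR_RGB2HSV)
h=b(330,205,460,340)
print('holder walls',rect(W,h&(Z>.026)&(Z<.036)))
w=W[h&(Z>.026)&(Z<.036)]
for lo,hi in((.36,.41),(.44,.50)):
    q=w[(w[:,0]>lo)&(w[:,0]<hi)]; print(np.percentile(q[:,:2],[1,50,99],axis=0).round(4).tolist())
m=h&(hsv[...,0]>35)&(hsv[...,0]<95)&(hsv[...,1]>40); print('tea',m.sum(),rect(W,m),np.nanmedian(Z[m]))
p=b(90,205,240,335)&(Z>.023)&(Z<.036); print('pile',rect(W,p), np.nanmedian(Z[p]))
t=b(90,205,240,335)&(hsv[...,1]>60)&(hsv[...,2]>150); 
# holder floor edges by colour: mask brown
br=h&((hsv[...,0]<12)|(hsv[...,0]>172))&(hsv[...,1]>100); print('brown',br.sum())
for f,(u0,v0,u1,v1),s in(('c2',(330,205,460,340),6),('c3',(90,205,240,335),5)):
    cr=im[int(v0*.8):int(v1*.8),int(u0*.8):int(u1*.8),::-1]; cv2.imwrite(f'pics/{f}.png',cv2.resize(cr,None,fx=s,fy=s,interpolation=cv2.INTER_CUBIC)); print(cr.shape)
A=cv2.imread('pics/c2.png');B=cv2.imread('pics/c3.png');B=B[:,:];H=max(A.shape[0],B.shape[0])
C=np.zeros((H,A.shape[1]+B.shape[1],3),np.uint8);C[:A.shape[0],:A.shape[1]]=A;C[:B.shape[0],A.shape[1]:]=B
C=cv2.resize(C,None,fx=.6,fy=.6) if C.shape[1]>800 else C; print(C.shape); cv2.imwrite('pics/c23.png',C)
E
```

```text
holder walls (1736, array([428.1,   4.4]), array([89.3, 88.8]), 0.95)
[[0.3831, -0.0394], [0.388, 0.0047], [0.403, 0.0477]]
[[0.452, -0.0384], [0.4663, 0.005], [0.4725, 0.049]]
tea 768 (768, array([4.308e+02, 4.000e-01]), array([32.4, 33.5]), 8.03) 0.015555712077961026
pile (4326, array([ 426.1, -186.6]), array([68.9, 68.4]), 70.34) 0.027597037652895923
brown 941
(108, 104, 3)
(104, 120, 3)
(389, 734, 3)
```

Request:
{"fn": "apply_moves", "kwargs": {
  "commands": [
    [70,0.17,-0.07,-0.6,0],
    [70,0,0,-0.9,0],
    [70,0,0,-0.9,0],
    [70,0,0,-0.5,0],
    [70,0,0,-0.3,0],
    [70,0,0,-0.25,0],
    [70,0,0,0,0],
    [70,0,0,0,0]
  ],
  "newtons": 15
}}

```text
clock: 3.02
position: [0.4312, 0.0, 0.0202]
ee_rot: [-0.008, 3.141, 0.001]
force: [-0.3, 0.4, 0.2]
width: 0.702
gripper_force: 0.0
```

Request:
{"fn": "apply_moves", "kwargs": {
  "commands": [
    [70,0,0,-0.18,0],
    [0,0,0,0,0],
    [0,0,0,0,0],
    [0,0,0,0,0],
    [0,0,0,0,0],
    [0,0,0,0,0]
  ]
}}

```text
clock: 3.78
position: [0.4312, -0.0007, 0.0091]
ee_rot: [-0.006, 3.141, 0.0]
force: [-0.1, -0.9, 1.7]
width: 0.404
gripper_force: 15.0
```

Request:
{"fn": "apply_moves", "kwargs": {
  "commands": [
    [0,0,0,0.5,0],
    [0,0,0,0.8,0],
    [0,0,0,0.8,0],
    [0,0,0,0,0]
  ]
}}

```text
clock: 4.28
position: [0.4332, -0.0004, 0.1379]
ee_rot: [-0.007, 3.135, 0.003]
force: [0.5, 0.6, -1.1]
width: 0.396
gripper_force: 15.0
```

Run:
```python
from h import *
im,d,c=load('top0'); W=cloud(d,c); w=W[np.isfinite(W[...,2])]
w=w[(w[:,2]>.05)&(w[:,2]<.5)&(w[:,1]<.06)]
for x in np.arange(.4,.95,.05):
    q=w[(w[:,0]>x)&(w[:,0]<x+.05)]; 
    if len(q): i=q[:,1].argmax(); print(round(x,2),len(q),q[i].round(3))
s=observe(); print(s['position'],s['width'],s['gripper_force'])
```

```text
0.4 14 [ 0.412 -0.552  0.051]
0.45 7 [ 0.454 -0.555  0.052]
0.5 1380 [ 0.55  -0.216  0.144]
0.55 1943 [ 0.6   -0.179  0.301]
0.6 1963 [0.614 0.059 0.056]
0.65 1944 [0.695 0.06  0.056]
0.7 1875 [ 0.749 -0.066  0.088]
0.75 1833 [ 0.8   -0.027  0.26 ]
0.8 1795 [0.85  0.01  0.411]
0.85 1408 [0.885 0.036 0.286]
0.9 19591 [0.902 0.018 0.418]
[ 4.33242203e-01 -3.80920500e-04  1.37863004e-01] 0.3955645561334632 15.000104847704279
```

Request:
{"fn": "apply_moves", "kwargs": {
  "commands": [
    [0,0.74,0.32,0,0],
    [0,0.74,0.32,0,0],
    [0,0.74,0.32,0,0],
    [0,0.74,0.32,0,0],
    [0,0.74,0.32,0,0],
    [0,0,0,-0.6,0],
    [0,0,0,-0.5,0],
    [0,0,0,-0.4,0],
    [0,0,0,0,0],
    [0,0,0,0,0]
  ]
}}

```text
clock: 5.52
position: [0.6533, 0.0952, 0.0452]
ee_rot: [-0.006, 3.141, 0.0]
force: [0.4, -0.6, 0.1]
width: 0.4
gripper_force: 15.0
```

Request:
{"fn": "apply_moves", "kwargs": {
  "commands": [
    [0,0,0,-0.15,0],
    [0,0,0,0,0],
    [55,0,0,0,0],
    [55,0,0,0,0],
    [55,0,0,0,0],
    [55,0,0,0.6,0],
    [55,0,0,0.9,0],
    [55,0,0,0.9,0],
    [80,-0.4,0,0.6,0],
    [80,0,0,0,0]
  ]
}}

```text
clock: 6.78
position: [0.6298, 0.0954, 0.2195]
ee_rot: [-0.006, 3.137, 0.003]
force: [0.3, -1.1, -0.5]
width: 0.714
gripper_force: 0.0
```

Run:
```python
from h import *
im,d,c=shot('top','top1'); W=cloud(d,c); Z=W[...,2]
hsv=cv2.cvtColor(im,cv2.COLOR_RGB2HSV)
m=box(d.shape,380,220,442,285,s=.8)&(hsv[...,0]>35)&(hsv[...,0]<95)&(hsv[...,1]>40); print('tea in bowl?',m.sum(),np.nanmedian(W[m],axis=0))
im,d,c=shot('wrist','w2')
A=np.hstack([cv2.imread('pics/top1.png')[150:330,130:480],cv2.resize(im[:,:,::-1],(240,180))]); cv2.imwrite('pics/v2.png',cv2.resize(A,(800,int(180*800/590))))
```

```text
tea in bowl? 0 [nan nan nan]
  return np.nanmean(a, axis, out=out, keepdims=keepdims)
```

View pics/v2.png

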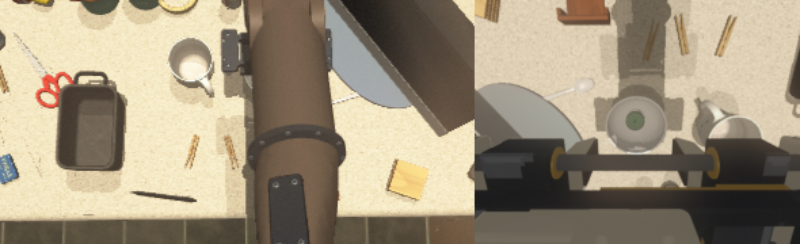

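Request:
{"fn": "apply_moves", "kwargs": {
  "commands": [
    [100,-0.85,0,0,0],
    [100,-0.85,-0.3,0,0],
    [100,-0.85,-0.5,0,0],
    [100,-0.85,-0.5,0,0],
    [100,0,-0.85,0,-0.175],
    [100,0,-0.85,0,-0.175],
    [100,0,-0.85,0,-0.175],
    [100,0,-0.85,0,-0.175],
    [100,0,0,0,0],
    [100,0,0,0,0]
  ]
}}

```text
clock: 8.12
position: [0.4247, -0.1862, 0.2149]
ee_rot: [-0.54, -3.093, 0.0]
force: [0.8, 0.7, 0.4]
width: 0.998
gripper_force: 0.0
```

Run:
```python
from h import *
im,d,c=shot('wrist','w3'); s=observe(); print(s['position'],s['ee_rot'],s['joints'].round(2)); W=cloud(d,c); Z=W[...,2]
hsv=cv2.cvtColor(im,cv2.COLOR_RGB2HSV)
near=(abs(W[...,0]-.426)<.07)&(abs(W[...,1]+.187)<.07)
for lo in(.022,.02,.024): print('pile',rect(W,near&(Z>lo)&(Z<.034)), np.nanmedian(Z[near&(Z>lo)&(Z<.034)]))
nh=(abs(W[...,0]-.428)<.06)&(abs(W[...,1]-.004)<.06)&(Z>.027)&(Z<.036); print('hold',rect(W,nh))
vv,uu=np.where(near&(Z>.02)); u0,u1,v0,v1=uu.min()-8,uu.max()+8,vv.min()-8,vv.max()+8; print(u0,u1,v0,v1)
cv2.imwrite('pics/c4.png',cv2.resize(im[v0:v1,u0:u1,::-1],None,fx=5,fy=5,interpolation=cv2.INTER_CUBIC))
```

```text
[ 0.42490056 -0.18559412  0.21512005] [-5.37782841e-01 -3.09334880e+00 -1.61437196e-04] [-0.28  0.2   0.69  2.   -0.15  0.99  1.71]
pile (4536, array([ 426. , -187.6]), array([68.1, 67.9]), 70.23) 0.02754904303386041
pile (4537, array([ 426.1, -187.4]), array([68.7, 67.9]), 70.23) 0.0275487590633125
pile (4536, array([ 426. , -187.6]), array([68.1, 67.9]), 70.23) 0.02754904303386041
hold (2166, array([428. ,   4.4]), array([89.3, 89.7]), 0.86)
-8 647 176 487
```

Request:
{"fn": "apply_moves", "kwargs": {
  "commands": [
    [100,0.02,-0.03,-0.6,0],
    [100,0,0,-0.9,0],
    [100,0,0,-0.9,0],
    [100,0,0,-0.5,0],
    [100,0,0,-0.3,0],
    [100,0,0,-0.15,0],
    [100,0,0,-0.1,0],
    [100,0,0,0,0],
    [100,0,0,0,0]
  ]
}}

```text
clock: 9.3
position: [0.4267, -0.1885, 0.0095]
ee_rot: [0.54, 3.094, 0.0]
force: [-0.3, -0.5, -0.3]
width: 0.998
gripper_force: 0.0
```

Request:
{"fn": "apply_moves", "kwargs": {
  "commands": [
    [100,0,0,-0.08,0],
    [0,0,0,0,0],
    [0,0,0,0,0],
    [0,0,0,0,0],
    [0,0,0,0,0],
    [0,0,0,0,0],
    [0,0,0,0,0]
  ],
  "newtons": 40
}}

```text
clock: 10.18
position: [0.4263, -0.1884, 0.0042]
ee_rot: [0.54, 3.095, 0.0]
force: [-0.5, 1.3, 0.7]
width: 0.734
gripper_force: 40.0
```

Request:
{"fn": "apply_moves", "kwargs": {
  "commands": [
    [0,0,0,0,0],
    [0,0,0,0.3,0],
    [0,0,0,0.6,0],
    [0,0,0,0.9,0],
    [0,0,0,0,0],
    [0,0,0,0,0]
  ]
}}

```text
clock: 10.92
position: [0.426, -0.188, 0.1118]
ee_rot: [-0.54, -3.095, -0.001]
force: [-0.2, 1.1, -1.3]
width: 0.735
gripper_force: 40.0
```

Run:
```python
from h import *
im,d,c=shot('wrist','w4'); s=observe(); print(s['position'],s['ee_rot']); W=cloud(d,c)
M=R.from_rotvec(s['ee_rot']).as_matrix(); T=(W-s['position'])@M
np.save('pics/T4.npy',T)
m=(T[...,2]>-.04)&(T[...,2]<.02)&(abs(T[...,1])<.05)&(abs(T[...,0])<.06)
v,u=np.where(m); print(m.sum(),u.min(),u.max(),v.min(),v.max())
top=m&(abs(T[...,2]+.024)<.006); q=T[top]; print(len(q),np.percentile(q,[.5,50,99.5],axis=0).round(4))
cv2.imwrite('pics/w4b.png',cv2.resize(im[:,:,::-1],(800,600),interpolation=cv2.INTER_CUBIC))
```

```text
[ 0.42560663 -0.18795517  0.1112987 ] [-5.39886275e-01 -3.09337163e+00 -5.73898771e-04]
20565 183 447 223 373
17920 [[-0.0252 -0.0467 -0.0292]
 [ 0.0134  0.0005 -0.0238]
 [ 0.035   0.0469 -0.0191]]
```

View pics/w4b.png

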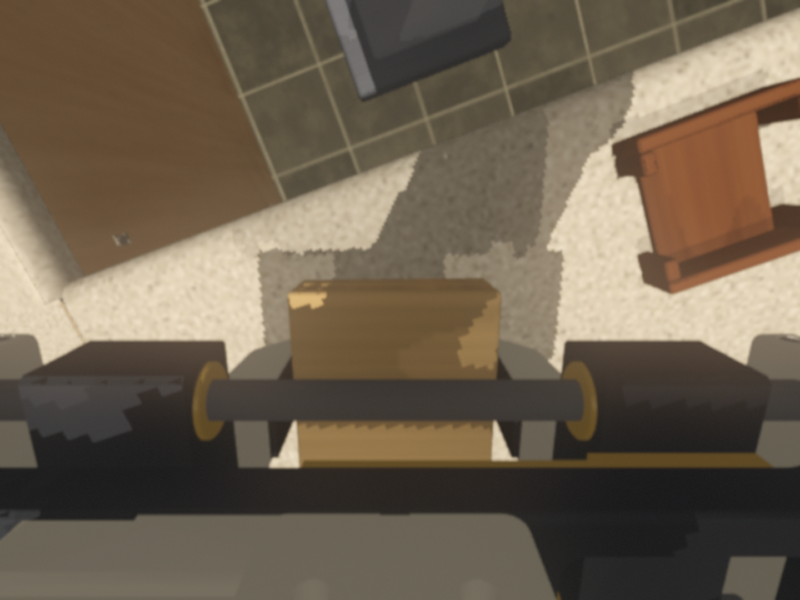

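Run:
```python
from h import *
T=np.load('pics/T4.npy')
m=(abs(T[...,1])<.028)&(abs(T[...,0])<.06)&(T[...,2]<.012)&(T[...,2]>-.04)
# near-face: per tool-z layer
for z0,z1 in((-.025,-.017),(-.017,-.010),(-.010,-.003),(-.003,.005)):
    k=m&(T[...,2]>z0)&(T[...,2]<z1)&(T[...,0]>.025); 
    if k.sum(): print(z0,k.sum(),np.percentile(T[k][:,0],[5,50,95,99]).round(4))
top=(abs(T[...,2]+.0235)<.0025)&(T[...,0]>0.018)&(T[...,0]<.0335)&(abs(T[...,1])<.045)
q=T[top]
for x0 in(.018,.022,.026,.030):
    y=q[(q[:,0]>x0)&(q[:,0]<x0+.004)][:,1]; print('y',np.percentile(y,[1,99]).round(4))
tp=(abs(T[...,2]+.0235)<.0025)&(T[...,0]>.01)&(abs(T[...,1])<.03)
for y0 in(-.03,-.015,0,.015): 
    k=tp&(T[...,1]>y0)&(T[...,1]<y0+.015); print('xmax',np.percentile(T[k][:,0],[98,99.5]).round(4))
```

```text
-0.025 3699 [0.0256 0.0306 0.0348 0.0351]
-0.017 326 [0.034  0.0342 0.0345 0.0346]
-0.01 405 [0.0336 0.034  0.0343 0.0344]
-0.003 262 [0.0329 0.0335 0.0338 0.0339]
y [-0.0325  0.0336]
y [-0.0324  0.0335]
y [-0.0324  0.0336]
y [-0.0326  0.0336]
xmax [0.0347 0.035 ]
xmax [0.0348 0.035 ]
xmax [0.0348 0.0351]
xmax [0.0349 0.0351]
```

Request:
{"fn": "apply_moves", "kwargs": {
  "commands": [
    [0,0.047,0.4,0,0.12],
    [0,0,0.6,0,0.12],
    [0,0,0.6,0,0.12],
    [0,0,0.6,0,0.12],
    [0,0,0.5,0,0.12],
    [0,0,0.5,0,0.12],
    [0,0,0,-0.4,0],
    [0,0,0,-0.4,0],
    [0,0,0,0,0],
    [0,0,0,0,0]
  ]
}}

```text
clock: 12.22
position: [0.4288, 0.0031, 0.0641]
ee_rot: [0.021, -3.14, 0.001]
force: [1.1, 0.6, -0.9]
width: 0.739
gripper_force: 40.0
```

```bash
cat > rel.py <<'E'
import sys
from h import *
f=sys.argv[1]; im,d,c=shot('wrist',f); s=observe(); print(s['position'],s['ee_rot'],s['force'].round(1),s['width'],s['clock']); W=cloud(d,c); Z=W[...,2]
M=R.from_rotvec(s['ee_rot']).as_matrix(); T=(W-s['position'])@M
m=(abs(T[...,1])<.06)&(T[...,0]>-.0)&(T[...,0]<.07)
wl=m&(abs(Z-.031)<.003)&(T[...,0]>.030); q=W[wl]; 
print('wall n',len(q),np.percentile(q[:,:2],[.5,50,99.5],axis=0).round(4).tolist(), 'rect',rect(W,wl))
tp=m&(abs(T[...,2]+.0235)<.003); q=W[tp]; q=q[q[:,0]<s['position'][0]-.018]; print('pile top',len(q),np.percentile(q[:,:2],[.5,50,99.5],axis=0).round(4).tolist())
cv2.imwrite(f'pics/{f}b.png',cv2.resize(im[140:380,130:500,::-1],(800,519),interpolation=cv2.INTER_CUBIC))
E
python3 rel.py w5
```

```text
[0.42922351 0.00323633 0.06442269] [ 2.12660809e-02 -3.14146867e+00  1.76836894e-04] [ 0.  -0.5 -1.4] 0.7366845737528052 12.275
wall n 2760 [[0.383, -0.0396], [0.3878, 0.0037], [0.3992, 0.048]] rect (2760, array([391.2,   4.2]), array([15.9, 88.9]), 0.81)
pile top 7265 [[0.3934, -0.0298], [0.402, 0.0039], [0.4111, 0.0369]]
```

View pics/w5b.png

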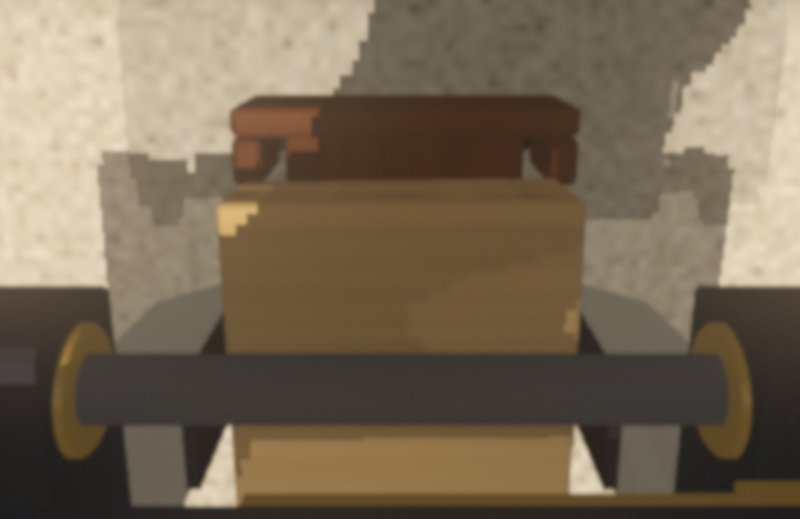

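Request:
{"fn": "apply_moves", "kwargs": {
  "commands": [
    [0,-0.01,0.012,-0.1,0],
    [0,0,0,-0.15,0],
    [0,0,0,-0.15,0],
    [0,0,0,-0.1,0],
    [0,0,0,-0.08,0],
    [0,0,0,0,0],
    [0,0,0,0,0]
  ]
}}

```text
clock: 13.15
position: [0.4286, 0.0042, 0.0294]
ee_rot: [-0.022, 3.141, 0.0]
force: [0.4, -0.1, -1.7]
width: 0.738
gripper_force: 40.0
```

```bash
python3 rel.py w6
```

```text
[0.42868658 0.00423807 0.02951573] [-2.20515550e-02  3.14113156e+00  1.68113008e-04] [-0.3 -0.1 -1.6] 0.7374281731410076 13.2
wall n 4241 [[0.383, -0.0394], [0.388, 0.0047], [0.3985, 0.0479]] rect (4241, array([390.9,   4.2]), array([15.4, 88.9]), 0.74)
pile top 7193 [[0.3931, -0.0288], [0.4015, 0.0052], [0.4106, 0.0379]]
```

Request:
{"fn": "apply_moves", "kwargs": {
  "commands": [
    [0,0,0,-0.1,0],
    [0,0,0,-0.1,0],
    [0,0,0,-0.06,0],
    [0,0,0,-0.04,0],
    [0,0,0,0,0],
    [0,0,0,0,0]
  ]
}}

```text
clock: 13.95
position: [0.4286, 0.0042, 0.0114]
ee_rot: [-0.022, 3.141, 0.0]
force: [-0.1, -0.6, -1.1]
width: 0.735
gripper_force: 40.0
```

Request:
{"fn": "apply_moves", "kwargs": {
  "commands": [
    [0,0,0,-0.02,0],
    [0,0,0,0,0],
    [82,0,0,0,0],
    [82,0,0,0,0],
    [90,0,0,0,0],
    [90,0,0,0,0],
    [90,0,0,0.3,0],
    [90,0,0,0.7,0],
    [90,0,0,0.9,0],
    [90,0,0,0.9,0],
    [90,0,0,0.5,0],
    [90,0,0,0,0]
  ]
}}

```text
clock: 15.45
position: [0.4298, 0.0046, 0.2101]
ee_rot: [-0.023, 3.137, 0.003]
force: [-0.8, -0.2, -0.1]
width: 0.9
gripper_force: 0.0
```

Run:
```python
from h import *
im,d,c=shot('wrist','w7'); s=observe(); print(s['position'],s['ee_rot'],s['clock'],s['joints'].round(2)); W=cloud(d,c); Z=W[...,2]
n=(abs(W[...,0]-.428)<.07)&(abs(W[...,1]-.004)<.07)
for lo,hi in((.0265,.0325),(.0325,.04)): print(lo,rect(W,n&(Z>lo)&(Z<hi)),np.nanmedian(Z[n&(Z>lo)&(Z<hi)]))
hsv=cv2.cvtColor(im,cv2.COLOR_RGB2HSV)
def pca(name,x0,x1,y0,y1,z0,z1):
    m=(W[...,0]>x0)&(W[...,0]<x1)&(W[...,1]>y0)&(W[...,1]<y1)&(Z>z0)&(Z<z1)
    if m.sum()>20: print(name,rect(W,m))
for y in(.125,.184,.269): pca('peg',.44,.55,y-.03,y+.03,.007,.02)
pca('pen',.36,.44,.22,.42,.005,.02)
cv2.imwrite('pics/w7b.png',cv2.resize(im[:,:,::-1],(800,600),interpolation=cv2.INTER_CUBIC))
im,d,c=shot('scene','s1')
```

```text
[0.42886564 0.00458199 0.20866154] [-2.30510292e-02  3.13964087e+00  1.98458978e-03] 15.5 [-0.69  0.13  0.63  2.09 -0.09  0.95  1.58]
0.0265 (2365, array([427.6,   4.7]), array([88.5, 89.1]), 0.82) 0.03045849144726026
0.0325 (4481, array([423.4,   2.8]), array([76. , 80.1]), 0.32) 0.033629248222380614
peg (253, array([481.4, 131.3]), array([14. , 30.4]), 75.42)
peg (398, array([482.4, 182.2]), array([56.1, 13.9]), 15.52)
peg (362, array([475.5, 271.9]), array([14.6, 36.1]), 74.26)
pen (657, array([395. , 297.5]), array([82.4, 11.1]), 81.76)
```

View pics/w7b.png

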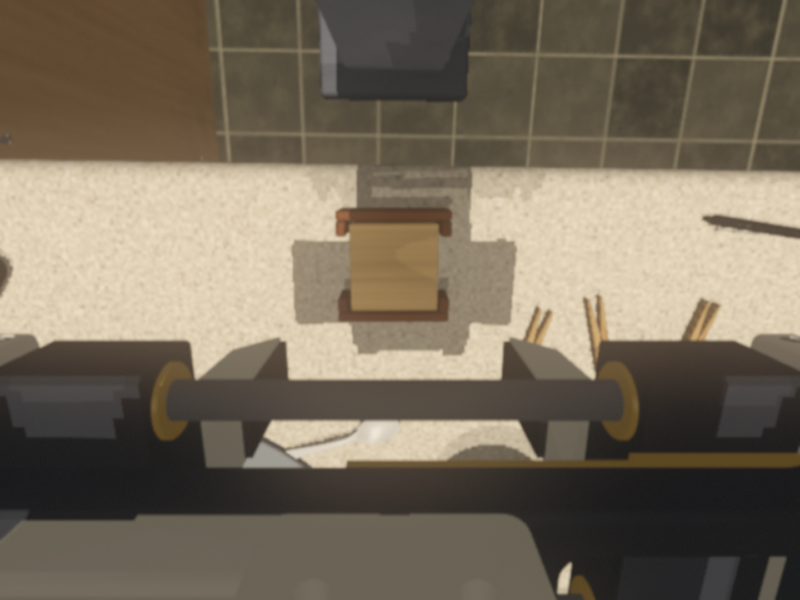

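Request:
{"fn": "apply_moves", "kwargs": {
  "commands": [
    [50,-0.05,0.37,0,-0.314],
    [50,-0.05,0.37,0,-0.314],
    [50,-0.05,0.37,0,-0.314],
    [50,-0.05,0.37,0,-0.314],
    [50,-0.05,0.37,0,-0.314],
    [50,-0.05,0.37,0,-0.314],
    [50,-0.05,0.37,0,-0.314],
    [50,-0.05,0.37,0,-0.314],
    [50,-0.05,0.37,0,-0.314],
    [50,-0.05,0.37,0,-0.314],
    [50,-0.05,0.37,0,-0.314],
    [50,0,0,0,0]
  ],
  "newtons": 3
}}

```text
clock: 17.05
position: [0.3945, 0.2493, 0.2066]
ee_rot: [2.37, 2.061, -0.004]
force: [0.4, -0.3, -0.5]
width: 0.5
gripper_force: 0.0
```

Run:
```python
from h import *
im,d,c=shot('wrist','w8'); s=observe(); print(s['position'],s['ee_rot'],s['clock'],s['joints'].round(2)); W=cloud(d,c); Z=W[...,2]
g=cv2.cvtColor(im,cv2.COLOR_RGB2GRAY)
m=(W[...,0]>.36)&(W[...,0]<.44)&(W[...,1]>.22)&(W[...,1]<.44)&(g<70)&(Z<.03)&(Z>.004); print('pen',rect(W,m),np.nanmedian(Z[m]))
v,u=np.where(m); print(u.min(),u.max(),v.min(),v.max())
q=W[m]; 
for a,b in((0,3),(97,100)):
    lo,hi=np.percentile(q[:,1],[a,b]); print(q[(q[:,1]>=lo)&(q[:,1]<=hi)].mean(0).round(4))
cv2.imwrite('pics/w8b.png',cv2.resize(im[:,:,::-1],(800,600),interpolation=cv2.INTER_CUBIC))
```

```text
[0.39482878 0.24805341 0.20684781] [ 2.36894912  2.06189036 -0.00422485] 17.1 [-1.25  0.22  0.69  2.01 -0.16  0.97 -0.61]
pen (288, array([391. , 282.2]), array([46.1,  7.2]), 81.88) 0.008031516228282104
305 312 158 204
[0.3882 0.2603 0.0066]
[0.3932 0.3036 0.0082]
```

View pics/w8b.png

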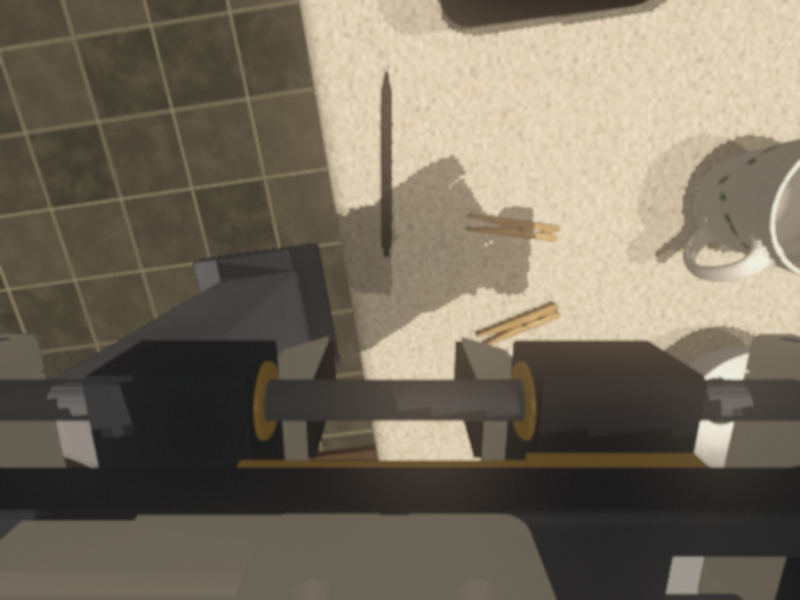

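Run:
```python
from h import *
im,d,c=load('w8')
f=lambda u,v,z:(ray(u*.8,v*.8,z,c)*1000).round(1)
print('pen',f(386,256,.006),f(387,71,.005)); print('peg1',f(467,222,.008),f(558,234,.008)); print('peg2',f(479,337,.008),f(556,307,.008))
W=cloud(d,c);Z=W[...,2]; m=(Z>.088)&(Z<.102)&(W[...,0]>.58)&(W[...,1]>.19); q=W[m]; print(len(q),q[:,:2].min(0),q[:,:2].max(0))
# mug rim circle from top0
_,d,c=load('top0'); W=cloud(d,c);Z=W[...,2]; m=box(d.shape,312,215,365,275,s=.8)&(Z>.085)&(Z<.105); q=W[m][:,:2]
from scipy.optimize import least_squares
# robust outer circle r=.046: use points near convex hull on far side from the handle
r=least_squares(lambda p:np.hypot(*(q-p[:2]).T)-p[2],[.672,.26,.044],loss='soft_l1',f_scale=.002); print('rim',r.x,len(q))
im,_,_=load('top0'); cv2.imwrite('pics/c5.png',cv2.resize(im[170:226,248:300,::-1],None,fx=9,fy=9,interpolation=cv2.INTER_CUBIC))
```

```text
pen [387.9 258.4   6. ] [408.5 395.4   5. ]
peg1 [456.1 277.    8. ] [527.7 257.3   8. ]
peg2 [456.8 178.3   8. ] [523.3 196.    8. ]
824 [0.62466638 0.22452029] [0.64827346 0.29902481]
rim [0.66940081 0.26203652 0.04475787] 170
```

Request:
{"fn": "apply_moves", "kwargs": {
  "commands": [
    [50,-0.085,0.373,-0.5,-0.02],
    [50,0,0,-0.9,0],
    [50,0,0,-0.9,0],
    [50,0,0,-0.6,0],
    [50,0,0,-0.3,0],
    [50,0,0,-0.18,0],
    [50,0,0,0,0],
    [50,0,0,0,0],
    [0,0,0,0,0],
    [0,0,0,0,0],
    [0,0,0,0,0],
    [0,0,0,0,0]
  ]
}}

```text
clock: 18.6
position: [0.3904, 0.2709, 0.0054]
ee_rot: [2.384, 2.046, 0.0]
force: [0.9, -0.2, 0.4]
width: 0.111
gripper_force: 1.4
```

Request:
{"fn": "apply_moves", "kwargs": {
  "commands": [
    [0,0,0,0.2,0],
    [0,0,0,0.5,0],
    [0,0,0,0.9,0],
    [0,0,0,0.9,0],
    [0,0,0,0,0],
    [0,0,0,0,0]
  ]
}}

```text
clock: 19.35
position: [0.39, 0.2709, 0.1556]
ee_rot: [-2.383, -2.046, -0.001]
force: [-0.2, 0.5, 0.2]
width: 0.107
gripper_force: 2.9
```

Run:
```python
from h import *
im,d,c=shot('wrist','w9'); s=observe(); print(s['position'],s['clock'],s['width']*92,s['gripper_force'])
im2,d2,c2=shot('scene','s2')
A=np.hstack([cv2.resize(im,(400,300)),cv2.resize(im2[200:420,200:493],(400,300))]); cv2.imwrite('pics/v3.png',A[:,:,::-1])
```

```text
[0.38969199 0.2705545  0.15492817] 19.4 10.018065977738045 2.9078289077006048
```

View pics/v3.png

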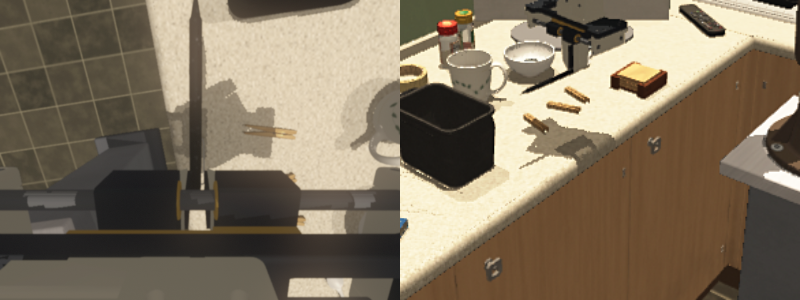

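Request:
{"fn": "apply_moves", "kwargs": {
  "commands": [
    [0,0.5,0,0,0],
    [0,0.84,-0.04,0,0],
    [0,0.84,-0.04,0,0],
    [0,0.84,-0.04,0,0],
    [0,0.84,-0.04,0,0],
    [0,0.84,-0.04,0,0],
    [0,0,0,0,0],
    [0,0,0,0,0]
  ]
}}

```text
clock: 20.45
position: [0.6716, 0.2581, 0.1534]
ee_rot: [-2.384, -2.045, 0.005]
force: [-0.3, -0.0, 0.5]
width: 0.113
gripper_force: 2.9
```

Run:
```python
from h import *
from scipy.optimize import least_squares
im,d,c=shot('wrist','w10'); s=observe(); print(s['position'],s['ee_rot'],s['clock'],s['width']*92,s['gripper_force']); W=cloud(d,c); Z=W[...,2]
g=cv2.cvtColor(im,cv2.COLOR_RGB2GRAY)
m=(Z>.1)&(Z<.19)&(W[...,1]>.29)&(abs(W[...,0]-.69)<.04)&(g<90); q=W[m]; print('pen',len(q))
for y in(.3,.33,.36,.39): 
    k=q[abs(q[:,1]-y)<.005]; print(y,np.median(k,axis=0).round(4) if len(k) else None)
m=(Z>.088)&(Z<.1)&(W[...,0]>.6)&(W[...,0]<.74)&(W[...,1]>.2)&(W[...,1]<.33); q=W[m][:,:2]
r=least_squares(lambda p:np.hypot(*(q-p[:2]).T)-p[2],[.672,.26,.044],loss='soft_l1',f_scale=.002); print('rim',r.x,len(q),q.min(0),q.max(0))
```

```text
[0.67117891 0.25877383 0.15397   ] [-2.38293527 -2.04544303  0.00366757] 20.5 10.576820844733296 2.907725147815654
pen 2665
0.3 [0.6761 0.3    0.1549]
0.33 [0.6808 0.33   0.1546]
0.36 [0.6826 0.3588 0.1531]
0.39 None
rim [0.67250664 0.26484577 0.04425306] 1579 [0.62571899 0.22119787] [0.71871132 0.31056436]
```

Request:
{"fn": "apply_moves", "kwargs": {
  "commands": [
    [0,0.02,0.02,-0.4,0],
    [0,0,0,-0.4,0],
    [0,0,0,-0.1,0],
    [0,0,0,-0.1,0],
    [0,0,0,-0.1,0],
    [0,0,0,-0.1,0],
    [0,0,0,-0.1,0],
    [0,0,0,0,0]
  ]
}}

```text
clock: 21.5
position: [0.6733, 0.2598, 0.0768]
ee_rot: [-2.384, -2.046, 0.001]
force: [-0.2, -0.3, -0.3]
width: 0.111
gripper_force: 3.0
```

```bash
cat > pen.py <<'E'
import sys
from h import *
im,d,c=shot('wrist',sys.argv[1]); s=observe(); print(s['position'],s['clock'],s['width']*92,s['gripper_force'],s['force'].round(2)); W=cloud(d,c); Z=W[...,2]
g=cv2.cvtColor(im,cv2.COLOR_RGB2GRAY)
m=(Z>.09)&(Z<.25)&(W[...,1]>.27)&(W[...,1]<.42)&(abs(W[...,0]-.69)<.03)&(g<90); q=W[m]; print('pen',len(q))
for y in np.arange(.28,.42,.02):
    k=q[abs(q[:,1]-y)<.005]; 
    if len(k)>3: print(y.round(2),np.median(k,axis=0).round(4))
E
python3 pen.py w11
```

```text
[0.67351628 0.25981704 0.07708344] 21.55 9.74899910108025 2.9974677581412834 [ 0.19 -0.18 -0.44]
pen 45475
0.28 [0.7011 0.2812 0.1792]
0.3 [0.6675 0.298  0.1591]
0.32 [0.6803 0.3202 0.1104]
0.34 [0.6835 0.3403 0.1221]
0.36 [0.6859 0.3583 0.1319]
```

Request:
{"fn": "apply_moves", "kwargs": {
  "commands": [
    [0,0,0,-0.1,0],
    [0,0,0,-0.1,0],
    [0,0,0,-0.1,0],
    [0,0,0,-0.1,0],
    [0,0,0,-0.1,0],
    [0,0,0,-0.05,0],
    [0,0,0,0,0]
  ]
}}

```text
clock: 22.42
position: [0.6735, 0.2599, 0.0441]
ee_rot: [-2.384, -2.046, 0.001]
force: [0.0, -0.1, 0.1]
width: 0.108
gripper_force: 3.0
```

```bash
python3 pen.py w12
python3 - <<'E'
from h import *
im,d,c=shot('scene','s3'); cv2.imwrite('pics/s3b.png',cv2.resize(im[150:340,200:500,::-1],(800,507)))
E
```

```text
[0.67363128 0.25994776 0.0443249 ] 22.475 9.872321227963587 3.001749294296019 [ 0.7  -0.32  0.04]
pen 43592
0.28 [0.7013 0.2813 0.1465]
0.3 [0.6679 0.298  0.1266]
0.32 [0.6816 0.321  0.1321]
```

View pics/s3b.png

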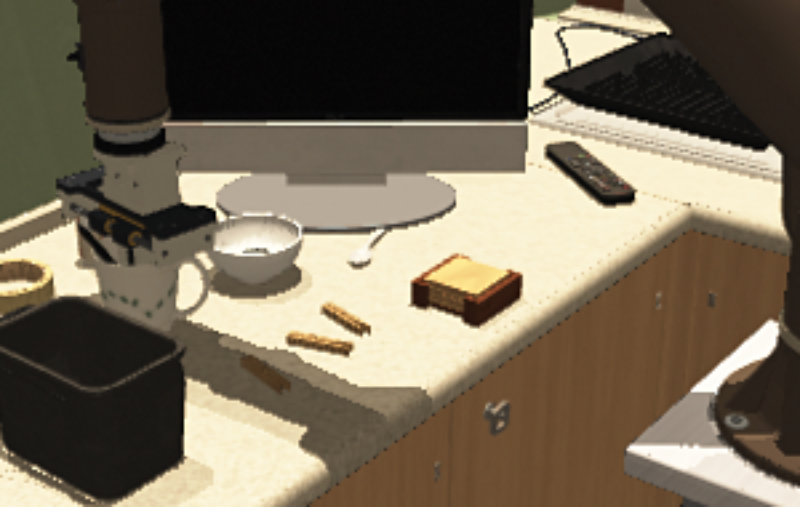

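Request:
{"fn": "apply_moves", "kwargs": {
  "commands": [
    [15,0,0,0,0],
    [18,0,0,0,0],
    [18,0,0,0,0],
    [18,0,0,0.1,0],
    [18,0,0,0.2,0],
    [18,0,0,0.3,0],
    [18,0,0,0.6,0],
    [18,0,0,0.8,0],
    [18,0,0,0.8,0],
    [30,0,0,0.3,0],
    [30,0,0,0,0]
  ]
}}

```text
clock: 23.9
position: [0.6743, 0.26, 0.2323]
ee_rot: [2.383, 2.046, 0.005]
force: [-0.3, -0.0, 0.2]
width: 0.286
gripper_force: 0.0
```

```bash
python3 pen.py w13
python3 - <<'E'
from h import *
a,_,_=shot('scene','s4'); b,_,_=load('w13')
A=np.hstack([cv2.resize(a[150:340,200:453],(400,300)),cv2.resize(b,(400,300))]); cv2.imwrite('pics/v4.png',A[:,:,::-1])
E
```

```text
[0.67339229 0.26003758 0.23031989] 23.95 27.6248743208909 0.0 [-0.33 -0.48 -0.53]
pen 339
0.3 [0.6747 0.3013 0.0978]
0.32 [0.676  0.3179 0.1261]
```

View pics/v4.png

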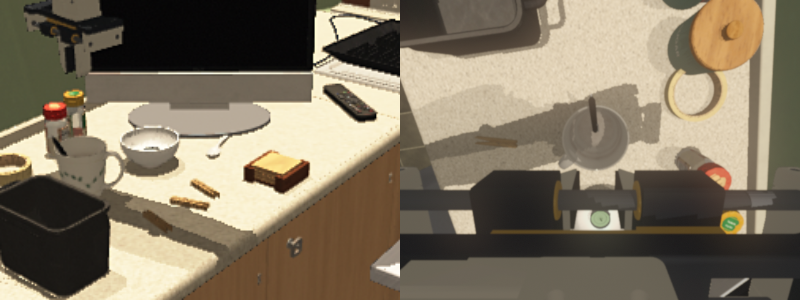

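Request:
{"fn": "apply_moves", "kwargs": {
  "commands": [
    [45,-0.27,-0.08,0,0.324],
    [45,-0.27,-0.08,0,0.324],
    [45,-0.27,-0.08,0,0.324],
    [45,-0.27,-0.08,0,0.324],
    [45,-0.27,-0.08,0,0.324],
    [45,-0.27,-0.08,0,0.324],
    [45,-0.27,-0.08,0,0.324],
    [45,-0.27,-0.08,0,0.324],
    [45,-0.27,-0.08,0,0.324],
    [45,0,0,0,0],
    [45,0,0,0,0]
  ],
  "newtons": 15
}}

```text
clock: 25.38
position: [0.5279, 0.2169, 0.2296]
ee_rot: [-0.42, -3.113, 0.001]
force: [0.6, 0.5, -0.7]
width: 0.45
gripper_force: 0.0
```

```bash
cat > pegs.py <<'E'
import sys
from h import *
im,d,c=shot('wrist',sys.argv[1]); s=observe(); a=R.from_rotvec(s['ee_rot']).as_matrix()[:2,1]; print(s['position'].round(4),'closing',round(np.degrees(np.arctan2(a[1],a[0])),1),s['clock'],s['joints'].round(2)); W=cloud(d,c); Z=W[...,2]
m=((Z>.0065)&(Z<.02)&(W[...,0]>.37)&(W[...,0]<.6)&(W[...,1]>.06)&(W[...,1]<.4)).astype(np.uint8)
n,l,st,ce=cv2.connectedComponentsWithStats(cv2.morphologyEx(m,cv2.MORPH_CLOSE,np.ones((7,7),np.uint8)))
for i in range(1,n):
    k=(l==i)&(m>0)
    if k.sum()<80: continue
    q=W[k][:,:2]; r=rect(W,k); e=np.linalg.eigh(np.cov(q.T))[1][:,1]; print(k.sum(),r,'axis',round(np.degrees(np.arctan(e[1]/e[0])),1),'px',st[i][:4])
m=(Z>.11)&(Z<.125)&(W[...,1]>.36)&(W[...,1]<.56); q=W[m]
if len(q): print('tub rim',len(q),q.min(0).round(3),q.max(0).round(3))
E
python3 pegs.py w14
python3 - <<'E'
from h import *
im,d,c=shot('top','top2'); W=cloud(d,c); Z=W[...,2]
m=(Z<.06)&(Z>0.0)&(abs(W[...,0]-.54)<.12)&(abs(W[...,1]-.466)<.05); 
m&=box(d.shape,205,245,285,355,s=.8)
g=cv2.cvtColor(im,cv2.COLOR_RGB2GRAY); k=m&(g<75); print('tub floor',k.sum(),rect(W,k),np.nanmedian(Z[k]))
rim=box(d.shape,205,245,285,355,s=.8)&(Z>.11)
q=W[rim]; print(np.histogram(q[:,0],np.arange(.44,.66,.01)),np.histogram(q[:,1],np.arange(.40,.54,.01)))
E
```

```text
[0.5281 0.2169 0.2297] closing 74.7 25.425 [-0.72  0.35  0.32  1.72 -0.12  1.09  0.94]
691 (691, array([493.3, 267.2]), array([13.5, 71.4]), 74.9) axis -15.2 px [346 131  14  70]
690 (690, array([490.4, 184.3]), array([71.8, 13.8]), 15.06) axis 15.2 px [253 152  46  65]
699 (699, array([501.8, 125.7]), array([13.7, 71.8]), 74.96) axis -15.0 px [220 176  17  66]
tub rim 4315 [0.445 0.405 0.11 ] [0.618 0.472 0.12 ]
tub floor 400 (400, array([530.6, 466. ]), array([ 99.9, 164.3]), 89.95) 0.023850963738277775
(array([68, 58, 26, 22, 22, 23, 27, 20, 22, 21, 26, 24, 22, 23, 25, 25, 58,
       68,  0,  3,  1,  0]), array([0.44, 0.45, 0.46, 0.47, 0.48, 0.49, 0.5 , 0.51, 0.52, 0.53, 0.54,
       0.55, 0.56, 0.57, 0.58, 0.59, 0.6 , 0.61, 0.62, 0.63, 0.64, 0.65,
       0.66])) (array([ 92,  86,  26,  19,  24,  21,  23,  22,  24,  21,  27, 147,  52,
         0]), array([0.4 , 0.41, 0.42, 0.43, 0.44, 0.45, 0.46, 0.47, 0.48, 0.49, 0.5 ,
       0.51, 0.52, 0.53, 0.54]))
```

Request:
{"fn": "apply_moves", "kwargs": {
  "commands": [
    [45,-0.58,0.84,0,0],
    [45,0,0,-0.9,0],
    [45,0,0,-0.9,0],
    [45,0,0,-0.9,0],
    [45,0,0,-0.6,0],
    [45,0,0,-0.3,0],
    [45,0,0,-0.13,0],
    [45,0,0,0,0],
    [45,0,0,0,0]
  ]
}}

```text
clock: 26.6
position: [0.4939, 0.2677, 0.0078]
ee_rot: [0.415, 3.112, 0.002]
force: [-0.2, 0.2, 0.4]
width: 0.45
gripper_force: 0.0
```

Request:
{"fn": "apply_moves", "kwargs": {
  "commands": [
    [0,0,0,0,0],
    [0,0,0,0,0],
    [0,0,0,0,0],
    [0,0,0,0,0],
    [0,0,0,0.3,0],
    [0,0,0,0.9,0],
    [0,0,0,0.9,0],
    [0,0,0,0.7,0],
    [0,0,0,0,0]
  ]
}}

```text
clock: 27.72
position: [0.495, 0.2682, 0.1791]
ee_rot: [0.415, 3.109, 0.008]
force: [0.4, 0.1, -0.7]
width: 0.159
gripper_force: 15.0
```

Request:
{"fn": "apply_moves", "kwargs": {
  "commands": [
    [0,0.15,0.82,0,0],
    [0,0.15,0.82,0,0],
    [0,0.15,0.82,0,0],
    [0,0.15,0.82,0,0],
    [0,0,0,0,0],
    [0,0,0,-0.7,0],
    [0,0,0,-0.6,0],
    [0,0,0,0,0],
    [33,0,0,0,0],
    [33,0,0,0,0],
    [33,0,0,0.7,0],
    [33,0,0,0.8,0]
  ]
}}

```text
clock: 29.22
position: [0.529, 0.4639, 0.1884]
ee_rot: [0.415, 3.114, 0.0]
force: [0.2, 0.7, 0.7]
width: 0.329
gripper_force: 0.0
```

Request:
{"fn": "apply_moves", "kwargs": {
  "commands": [
    [45,0,-0.77,0.12,0.176],
    [45,0,-0.77,0.12,0.176],
    [45,0,-0.77,0.12,0.176],
    [45,0,-0.77,0.12,0.176],
    [45,0,-0.77,0.12,0.176],
    [45,0,-0.77,0.12,0.176],
    [45,0,0,0,0],
    [45,0,0,0,0]
  ]
}}

```text
clock: 30.22
position: [0.5293, 0.1875, 0.2308]
ee_rot: [-0.411, 3.113, 0.002]
force: [0.0, 0.6, 0.4]
width: 0.452
gripper_force: 0.0
```

```bash
python3 pegs.py w15
```

```text
[0.529  0.1881 0.2304] closing 105.1 30.275 [-0.59  0.33  0.2   1.74 -0.07  1.08  1.47]
677 (677, array([501.4, 125.7]), array([13.7, 71.8]), 74.99) axis -14.8 px [245 136  42  66]
636 (636, array([490.4, 184.3]), array([70.2, 12.9]), 15.47) axis 15.9 px [315 139  13  68]
tub rim 1514 [0.446 0.406 0.11 ] [0.584 0.434 0.119]
```

Request:
{"fn": "apply_moves", "kwargs": {
  "commands": [
    [38,-0.64,-0.063,0,0],
    [38,0,0,-0.9,0],
    [38,0,0,-0.9,0],
    [38,0,0,-0.9,0],
    [38,0,0,-0.6,0],
    [38,0,0,-0.3,0],
    [38,0,0,-0.14,0],
    [38,0,0,0,0],
    [38,0,0,0,0]
  ]
}}

```text
clock: 31.4
position: [0.4912, 0.1837, 0.0061]
ee_rot: [-0.413, 3.113, 0.001]
force: [1.0, 0.6, -0.0]
width: 0.38
gripper_force: 0.0
```

Request:
{"fn": "apply_moves", "kwargs": {
  "commands": [
    [0,0,0,0,0],
    [0,0,0,0,0],
    [0,0,0,0,0],
    [0,0,0,0,0],
    [0,0,0,0.3,0],
    [0,0,0,0.9,0],
    [0,0,0,0.9,0],
    [0,0,0,0.7,0],
    [0,0,0,0,0]
  ]
}}

```text
clock: 32.52
position: [0.4925, 0.1838, 0.1765]
ee_rot: [-0.411, 3.109, 0.004]
force: [0.8, -0.6, -0.7]
width: 0.158
gripper_force: 15.0
```

Request:
{"fn": "apply_moves", "kwargs": {
  "commands": [
    [0,0.108,0.78,0,-0.175],
    [0,0.108,0.78,0,-0.175],
    [0,0.108,0.78,0,-0.175],
    [0,0.108,0.78,0,-0.175],
    [0,0.108,0.78,0,-0.175],
    [0,0.108,0.78,0,-0.175],
    [0,0,0,0,0],
    [0,0,0,-0.7,0],
    [0,0,0,-0.6,0],
    [0,0,0,0,0],
    [33,0,0,0,0],
    [33,0,0,0,0]
  ]
}}

```text
clock: 34.02
position: [0.5305, 0.4643, 0.0972]
ee_rot: [0.41, 3.113, 0.003]
force: [0.1, 0.2, -0.3]
width: 0.311
gripper_force: 0.0
```

Request:
{"fn": "apply_moves", "kwargs": {
  "commands": [
    [33,0,0,0.7,0],
    [33,0,0,0.9,0],
    [33,0,0,0.4,0],
    [45,0,-0.8,0,0],
    [45,0,-0.8,0,0],
    [45,0,-0.8,0,0],
    [45,0,-0.8,0,0],
    [45,0,-0.8,0,0],
    [45,0,-0.8,0,0],
    [45,0,-0.8,0,0],
    [45,0,0,0,0],
    [45,0,0,0,0]
  ]
}}

```text
clock: 35.52
position: [0.53, 0.1284, 0.2165]
ee_rot: [0.41, 3.113, 0.003]
force: [-0.3, 0.2, -0.3]
width: 0.449
gripper_force: 0.0
```

```bash
python3 pegs.py w16
```

```text
[0.5297 0.1291 0.2161] closing 75.1 35.575 [-0.61  0.32  0.35  1.81 -0.13  1.04  1.1 ]
692 (692, array([501.3, 125.3]), array([13.5, 70.8]), 74.78) axis -15.4 px [298 151  14  70]
```

Request:
{"fn": "apply_moves", "kwargs": {
  "commands": [
    [45,-0.47,-0.06,0,0],
    [45,0,0,-0.9,0],
    [45,0,0,-0.9,0],
    [45,0,0,-0.8,0],
    [45,0,0,-0.5,0],
    [45,0,0,-0.3,0],
    [45,0,0,-0.1,0],
    [45,0,0,0,0],
    [45,0,0,0,0]
  ]
}}

```text
clock: 36.7
position: [0.5019, 0.1248, 0.0062]
ee_rot: [0.409, 3.114, 0.001]
force: [0.4, 0.2, -0.2]
width: 0.45
gripper_force: 0.0
```

Request:
{"fn": "apply_moves", "kwargs": {
  "commands": [
    [0,0,0,0,0],
    [0,0,0,0,0],
    [0,0,0,0,0],
    [0,0,0,0,0],
    [0,0,0,0.3,0],
    [0,0,0,0.9,0],
    [0,0,0,0.9,0],
    [0,0,0,0.7,0],
    [0,0,0,0,0]
  ]
}}

```text
clock: 37.83
position: [0.5032, 0.1248, 0.1765]
ee_rot: [0.41, 3.109, 0.005]
force: [1.0, 0.1, -0.6]
width: 0.162
gripper_force: 15.0
```

Request:
{"fn": "apply_moves", "kwargs": {
  "commands": [
    [0,0.067,0.81,0,0],
    [0,0.067,0.81,0,0],
    [0,0.067,0.81,0,0],
    [0,0.067,0.81,0,0],
    [0,0.067,0.81,0,0],
    [0,0.067,0.81,0,0],
    [0,0.067,0.81,0,0],
    [0,0,0,0,0],
    [0,0,0,-0.6,0],
    [0,0,0,-0.5,0],
    [0,0,0,0,0],
    [0,0,0,0,0]
  ]
}}

```text
clock: 39.33
position: [0.53, 0.4641, 0.108]
ee_rot: [0.411, 3.114, 0.0]
force: [0.1, -1.0, 0.2]
width: 0.158
gripper_force: 15.0
```

Request:
{"fn": "apply_moves", "kwargs": {
  "commands": [
    [33,0,0,0,0],
    [33,0,0,0,0],
    [33,0,0,0.6,0],
    [33,0,0,0.9,0],
    [33,0,0,0.9,0],
    [33,-0.9,0.1,0,0],
    [33,-0.9,0.2,0,0],
    [33,-0.9,0.3,0,0],
    [33,-0.9,0.3,0,0],
    [33,-0.9,0.5,0,0],
    [33,0,0,0,0],
    [33,0,0,0,0]
  ]
}}

```text
clock: 40.83
position: [0.2598, 0.5483, 0.2518]
ee_rot: [0.409, 3.114, 0.001]
force: [0.7, -0.8, 0.7]
width: 0.329
gripper_force: 0.0
```

Run:
```python
from h import *
a,_,_=shot('top','top3'); b,_,_=shot('scene','s5')
A=np.vstack([cv2.resize(a[130:330,60:480],(800,381)),cv2.resize(b[140:330,150:550],(461,219)).copy() if 0 else np.hstack([cv2.resize(b[140:330,150:550],(461,219)),cv2.resize(a[205:275,170:225],(172,219)),cv2.resize(a[175:225,245:300],(167,219))])]); cv2.imwrite('pics/v5.png',A[:,:,::-1])
s=observe(); print(s['position'],s['clock'])
```

```text
[0.2611986  0.54768455 0.25170324] 40.925
```

View pics/v5.png

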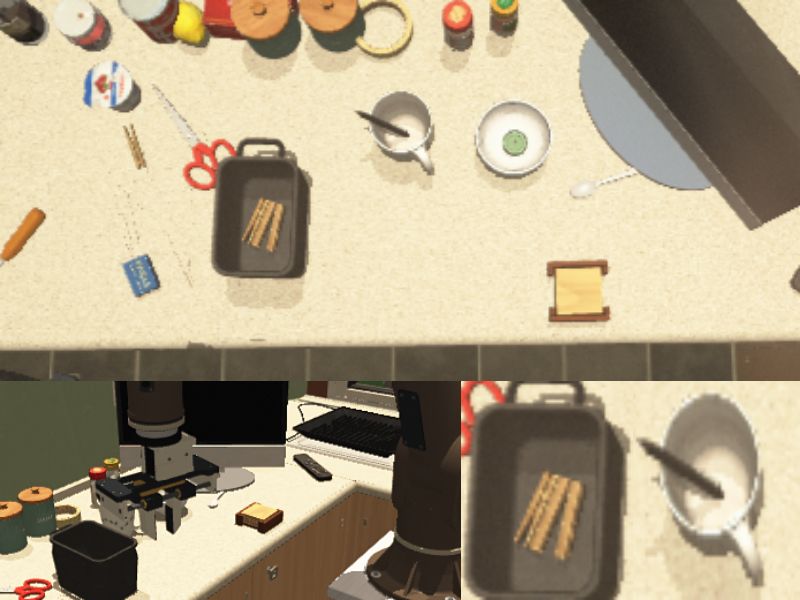

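```bash
python3 -c "
from cell import arm
print(arm.sign_off())"
```

```text
the job is handed in; nothing more can be done
None
```

I handed the job in at about 41 s on the robot's clock. The four coasters lie flat in their holder, the one pen leans in the mug at about 60° to the worktop, the one tea light is in the bowl, and the three pegs are in the tub. The last pictures showed the mug, bowl, tub and holder upright; I saw no second pen or tea light, and I did not re-measure the remote or the matchbox.

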